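# Load the precision saw's arm: ring weight onto the stud, then the hairpin clip

### The arm

A 6-joint arm with a two-finger parallel gripper is mounted at the origin on the work surface. World frame = base frame: x ahead of the robot, y to its left, z up, the work surface at z = 0. Lengths are in m, angles in rad, forces in N, time in s.
With the tool pointing down it reaches from about 0.4 to 0.825 m from the base axis. Payload 7 kg.
Tool frame: the origin (TCP) lies at the very end of the fingers, on their centre line; the grasp point (between the pads) lies 19 mm behind it; x points along the fingers, y is the direction in which the jaws open and shut, and the axes are right-handed (so a half turn about x gives the same grasp; the last joint's range is limited). The gripper opens to 88 mm and grips with 3 to 60 N. Pads are 19 mm wide; open, the fingers measure 130 mm over their backs; the gripper's body (78 mm by 193 mm) begins 47 mm behind the grasp point.
Start: joints at [-0.894, 0.359, 0.012, 0, -1.224, -0.288], TCP at [0.256, -0.625, 0.188] pointing down, gripper open.
Joint ranges: [-3.07, 3.07], [-1.43, 2.12], [-1.02, 1.25], [-3.03, 1.67], [-3.05, -0], [-3.03, 3.03]. Speed limits (rad/s): [2.39, 2.39, 3.01, 3.14, 3.14, 3.14].

### API

Orientations are given as [roll, pitch, yaw] about the fixed x, y, z axes, in that order (R = Rz(yaw) Ry(pitch) Rx(roll)).
In Python, from station import arm gives the robot as it stands.
- The arm moves only by the shell command python3 -m inch 'ROWS' [OPENING] [FORCE]. ROWS is text: rows parted by semicolons, each of 6 numbers parted by spaces: the shift along the world's x, y, z in units of 30 mm (1.0 is 30 mm), then the turn, a rotation vector about the world's x, y, z in units of 5 degrees (1.0 is 5 degrees). In form: dx dy dz wx wy wz; .... A call has 1 to 12 rows; each row shifts and turns the commanded pose from where the row before left it; what a row does not reach is not made up. A row lasts 1/8 s, in which the tool goes at most 62.5 mm and 10.7 degrees, less where a joint would pass 70% of its speed; a pose out of reach is approached as far as the arm can. A call is refused whole if a number of a shift passes 1 or a number of a turn 1, either way. A call with a gripper value outside its range is refused whole. OPENING is the opening, from 0 (shut) to 1 (fully open), set as the call begins (- or left out, the last holds). The fingers move at their own pace and stop on an object; FORCE is the grip in N (left out, the last holds). Time passes only in rows, so rows that do not move let the fingers close. It gives the time, the measured TCP pose, the force and the opening at its end, in the units of the state.
- arm.get_state(): the state, without advancing time (a new reading comes with each control period).
- arm.grab_frame(name): name is "side" or "top"; returns a dict with "frame" (400x640x3 uint8, red, green, blue), "range_z" (400x640 float32, m along the optical axis (not along the pixel's ray), 0 where there is no reading), "mtx" (3x3 intrinsics, pixels), "dist_coeffs" ([k1, k2, p1, p2, k3] as OpenCV has them; the pictures are not rectified), "pose" (4x4, takes a point from camera to world coordinates). Camera axes: x right, y up, looking along -z (the intrinsics and any distortion apply to the point x, -y, -z); pixel columns grow to the right and rows downward; lengths in m; the calibration is good to about 2 mm. A picture is of the moment at which its call begins.
- arm.job_done(): hands the job in, once; it reports no verdict.
Trained networks look in a picture, given as the dict that the camera call returned (one of the last four; its "shot" number tells which), for a name from the list of things; names that differ only in an ending like _2 or _b are one class to them, and where a whole thing is asked for, a point or a joint stands for the part that bears it (a point fixed in the world has none). Each returns a list of dicts, best first, with "confidence" (0 to 1); they miss things now and then, are a little off and sometimes report something else, mostly with a low value. They report only what shows in the picture. A call takes as long as a camera call. They do not tell look-alikes from the thing itself.
- arm.search_frame(picture, target): "extent" ([centre column, centre row, width, height] as shares, 0 to 1, of the picture: columns of its width, rows of its height, round what is visible of it).
- arm.masks_of(picture, target): "mask" (400x640 bool, what is visible of it) and "extent" ([centre column, centre row, width, height] as shares, 0 to 1, of the picture: columns of its width, rows of its height, round what is visible of it).
- arm.place_of(picture, target): "position" ([column, row] as shares, 0 to 1, of the picture: columns of its width, rows of its height: a listed point, or the origin of a listed thing).
The state is a dict: "t": time; "q": joint angles; "qd": joint speeds; "joint_efforts": joint torques, N m; "eef_pos": TCP position; "ee_rot": TCP orientation; "force": force on the tool from outside, world axes, zero at the start; "moment": the same for the moment, N m; "width": finger opening in m.
Only numpy, scipy, OpenCV 4.12 (cv2) and the standard library are available. Lean on these libraries where they do the work, as an engineer would, in place of code of your own. Each camera call takes 0.05 s, during which the arm holds its last target. There are 200 camera calls.

### The job

Load the arm of the small cut-off saw: lower the large ring weight gently over the upright stud at the end of the arm until it rests on the stud's collar. Then push the hairpin clip's straight leg through the cross hole in the stud, just above the weight; the arm gives way on its spring, so keep pushing until the wavy leg has snapped over the stud and the clip is fully home, but do not ram it (no more than about 25 N), let go, and leave everything else where it is.

Things in the scene. Friction and masses are not known exactly. Their poses are not given: they have to be found in the camera images.
- weight_mid (a point): centre of the large ring weight (15 mm above its underside; z is the bore): a plain steel ring, 56 mm outside diameter, 30 mm thick, 21 mm through bore, about 0.5 kg, lying flat on the table.
- weight: the same large ring weight; the origin is the centre of its underside.
- stud: the upright load stud at the front end of the saw's arm: an 18 mm steel shank on a 30 mm collar; origin on its axis at the arm's top (147 mm above the table), z up. The arm (22 mm wide, running back from the robot) gives way sideways: it slides up to 26 mm along the hole's +x axis against a soft return spring (1.8 N, 0.3 N more per mm), and comes back when let go.
- stud_collar (a point): on the stud's axis at the top face of its collar, where the weight's underside must rest; 6 mm above the arm. The stud's top, chamfered down to 10 mm diameter, is 45 mm above this point. Within 80 mm of the stud nothing of the saw is higher than the arm.
- stud_hole (a point): centre of the 7 mm cross hole through the stud, 33 mm above the collar's top face, 3 mm above the top of the seated weight: a clip flat on the weight is level enough to enter. The hole runs along this x axis, which points to the robot's left (up to 30 degrees aside); the rounded mouth at -x, on the robot's right, is 9 mm from this point, with free space before it.
- clip_coil (a point): centre of the double coil of the hairpin clip (4 mm dark spring wire, 103 mm long, 24 mm wide), 4 mm above its underside. x points along the legs to their free ends, z up. Hold it here: the coil is stiff, 8 mm high, with two parallel flanks 14 mm long, 24 mm apart outside across y; it ends 19 mm behind this point.
- clip: the whole hairpin clip, 32 g, lying flat; origin 4 mm below the coil's centre, same axes. Straight leg: along x at y = -10, z = 2 mm, round end at x = 84 mm. Wavy leg: springs outwards to +y; hollow for the stud at x = 43 mm, bulge that must snap past the stud at x = 55 mm, flared end at x = 71, y = 4 mm, narrow neck at x = 31 mm.
- clip_seat (a point): the point of the straight leg's axis opposite the hollow: x = 43, y = -10, z = -2 mm from the coil's centre, same axes. It is at the centre of the stud's hole when the clip is home. The push must reach 6 to 9 N, the stud giving way 13 to 25 mm meanwhile, before the bulge snaps over; then it drops by 3 N or more. Past home the neck jams on the stud.
- small_weight: bystander: a smaller steel ring weight, 42 mm diameter and 18 mm thick; the origin is the centre of its underside. Leave it.
- puck_a: bystander: black mounted specimen, 30 mm diameter, 18 mm high; the origin is the centre of its underside.
- puck_b: bystander: another such black mounted specimen.
- spanner: bystander: a steel spanner lying on the table at the right; the origin is at about its middle, on its underside.
- oil_bottle: bystander: a white bottle, 56 mm diameter, 140 mm high; the origin is the centre of its underside.
- paste_jar: bystander: a small amber jar, 54 mm diameter, 50 mm high; the origin is the centre of its underside.
- flange: bystander: an aluminium blade flange ring, 40 mm diameter, 8 mm thick, lying on the table; the origin is the centre of its underside.
There are look-alikes about, which are no part of the job. Leave any blue look-alike of the weight alone.

How it is judged:
On the way, in this order (a step that is already met when the one before it is completed fails the run):
1. the large weight rests on the stud's collar (horizontal distance between weight_mid and stud_collar below 0.004 m and z of weight_mid in the frame of stud_collar between 0.012 and 0.0175 m and distance between clip_seat and stud_hole above 0.03 m), for 0.2 s.
2. the clip's leg is through the cross hole and the clip has snapped home (distance between clip_seat and stud_hole below 0.004 m and angle between the x axis of clip and the x axis of stud_hole, either way round below 0.2 rad and angle between clip_seat's own z axis and vertical below 0.12 rad), for 0.2 s.
At the end, for the whole second after the job is handed in: The large weight rests on the stud's collar (within 2.5 mm in height, 4 mm sideways) and the clip is home: its seat point within 4 mm of the hole's centre, straight leg within 0.2 rad of the hole's direction, clip level within 0.12 rad; both at rest and released (all of step 2 and horizontal distance between weight_mid and stud_collar below 0.004 m and z of weight_mid in the frame of stud_collar between 0.012 and 0.0175 m and linear speed of each of weight, clip below 0.02 m/s); the robot touches nothing.
It fails at once if the clip is forced: all contact forces between clip and stud add up to more than 40 N (the pinch of its own spring, up to 25 N as it snaps, included) (contact force between clip and stud above 40 N).
It fails at once if the weight is dropped or jammed onto the stud (more than 40 N) (contact force between weight and stud above 40 N).
It fails at once if a bystander is moved by more than 20 mm (distance of any of small_weight, puck_a, puck_b, spanner, oil_bottle, paste_jar, flange from where it was at the start of the episode above 0.02 m).
It also fails if it takes over 72 s, if anything falls off the work surface, if the arm or the gripper's body presses on something with over 40 N, if the wrist force passes 120 N, or if a joint passes its speed limit or range.

## Working session

There is one attempt and no reset: what is moved stays moved. The work goes in short steps, Python scripts to look and compute and a shell command to move; the robot and the scene stay as the last step left them, time stands still between calls to the robot, and variables do not carry over. Pictures are saved under pics/ and viewed, about 8 in all and at most 12, crops included, and the job is handed in when it is done.

```bash
mkdir -p pics; ls; cat > h.py <<'E'
import numpy as np, cv2
from station import arm
def ray(f,uv):
    p=cv2.undistortPoints(np.array([[uv]],float),np.array(f["mtx"]),np.array(f["dist_coeffs"]))[0,0]
    return np.array([p[0],-p[1],-1.])
def atdepth(f,uv,d):
    P=np.array(f["pose"]); return P[:3,:3]@(ray(f,uv)*d)+P[:3,3]
def atz(f,uv,z):
    P=np.array(f["pose"]); r=P[:3,:3]@ray(f,uv); return P[:3,3]+r*(z-P[2,3])/r[2]
def dep(f,uv):
    return float(f["range_z"][int(round(uv[1])),int(round(uv[0]))])
def cloud(f):
    v,u=np.mgrid[0:400,0:640]; pts=np.stack([u.ravel(),v.ravel()],1).astype(float)
    p=cv2.undistortPoints(pts[:,None],np.array(f["mtx"]),np.array(f["dist_coeffs"]))[:,0]
    d=f["range_z"].ravel(); c=np.stack([p[:,0]*d,-p[:,1]*d,-d],1)
    P=np.array(f["pose"]); w=c@P[:3,:3].T+P[:3,3]; w[d==0]=np.nan
    return w.reshape(400,640,3)
def proj(f,X):
    P=np.array(f["pose"]); c=P[:3,:3].T@(np.array(X)-P[:3,3]); c=c*[1,-1,-1]
    return cv2.projectPoints(c[None],np.zeros(3),np.zeros(3),np.array(f["mtx"]),np.array(f["dist_coeffs"]))[0][0,0]
def save(n,im): cv2.imwrite("pics/"+n,cv2.cvtColor(np.ascontiguousarray(im),cv2.COLOR_RGB2BGR))
E
cat > a.py <<'E'
from h import *
np.set_printoptions(precision=4,suppress=True)
print(arm.get_state())
for n in ["top","side"]:
    f=arm.grab_frame(n); save(n+"0.png",f["frame"])
    print(n,np.array(f["pose"]),f["mtx"])
    for t in ["weight","weight_mid","stud_collar","stud_hole","clip_coil","clip","clip_seat","small_weight","flange"]:
        for r in arm.place_of(f,t)[:3]:
            uv=np.array(r["position"])*[640,400]; uv=np.clip(uv,0,[639,399]); d=dep(f,uv)
            print(t,round(r["confidence"],2),uv,atdepth(f,uv,d) if d else None)
E
python3 a.py
```

```text
pics
{'t': 0.0, 'q': array([-0.8939,  0.3594,  0.011 , -0.0003, -1.2241, -0.2881]), 'qd': array([ 0.0024,  0.0004,  0.0007,  0.0009, -0.0013, -0.0011]), 'joint_efforts': array([  0.0008, -58.2724,  29.3053,   6.9977,   0.0068,  -0.0001]), 'eef_pos': array([ 0.2556, -0.6241,  0.187 ]), 'ee_rot': array([1.689 , 1.5692, 2.0777]), 'force': array([-0.4008,  0.2068,  0.6394]), 'moment': array([-0.0427, -0.0661,  0.0258]), 'width': 0.08770239868414764}
top [[ 0.0171  0.9817 -0.1897  0.3805]
 [-0.9993  0.0231  0.0294 -0.0316]
 [ 0.0332  0.1891  0.9814  1.0804]
 [ 0.      0.      0.      1.    ]] [[376.7863   0.     319.9522]
 [  0.     376.7863 195.2531]
 [  0.       0.       1.    ]]
weight 0.6 [380.992 209.4  ] [ 0.5517 -0.2429 -0.001 ]
weight 0.58 [374.528 156.32 ] [ 0.7023 -0.2198  0.0313]
weight 0.16 [353.92 232.  ] [ 0.4843 -0.1639 -0.0029]
weight_mid 0.7 [380.672 210.8  ] [ 0.5473 -0.2415  0.0009]
weight_mid 0.67 [373.312 153.4  ] [ 0.72   -0.2213  0.003 ]
weight_mid 0.5 [352.576 186.08 ] [ 0.6189 -0.1595  0.0011]
stud_collar 0.66 [225.216 190.12 ] [0.5626 0.1716 0.1762]
stud_collar 0
[... 846 characters left out ...]
3]
weight_mid 0.75 [279.424 186.88 ] [ 0.7319 -0.2015  0.0326]
weight_mid 0.68 [308.8  201.68] [ 0.6206 -0.1387  0.0304]
weight_mid 0.61 [328.192 187.52 ] [ 0.5587 -0.2168  0.0316]
stud_collar 0.55 [308.992 253.   ] [0.5893 0.1735 0.1489]
stud_hole 0.74 [312.704 242.48 ] [0.5796 0.1786 0.1986]
stud_hole 0.51 [337.92 146.32] [ 0.5345 -0.4733  0.0306]
clip_coil 0.55 [346.304 202.4  ] [ 0.4907 -0.1835 -0.0038]
clip 0.38 [344.896 206.2  ] [ 0.4952 -0.1639 -0.0039]
clip_seat 0.63 [332.096 207.28 ] [ 0.5398 -0.149   0.001 ]
clip_seat 0.25 [306.496 206.8  ] [ 0.6278 -0.1312  0.0123]
small_weight 0.52 [345.472 165.68 ] [ 0.4994 -0.3847  0.0031]
flange 0.72 [364.096 371.88 ] [ 0.4335  0.4021 -0.0005]
```

```bash
python3 - <<'E'
import cv2,numpy as np
t=cv2.imread("pics/top0.png");s=cv2.imread("pics/side0.png")
a=cv2.resize(t[130:270,140:460],None,fx=2.5,fy=2.1,interpolation=cv2.INTER_CUBIC)
b=cv2.resize(s[130:270,250:450],None,fx=2.5*1.6,fy=2.1,interpolation=cv2.INTER_CUBIC)
cv2.imwrite("pics/c1.png",np.vstack([a,b])) 
E
```

```text
(no output)
```

View pics/top0.png

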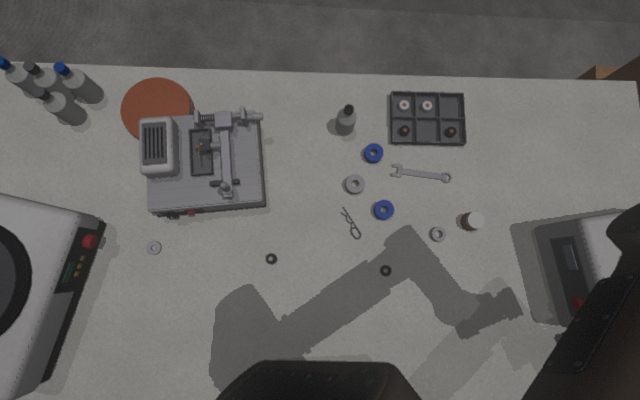

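View pics/c1.png

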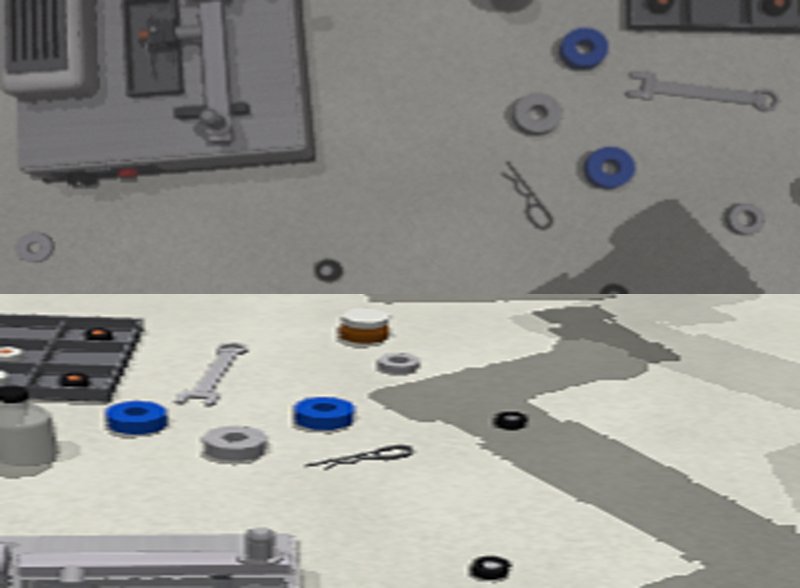

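In the top view, the things that could be taken for the weight are:
- plain grey ring at (354,185)
- blue rings at (373,153) and (384,210)
- small grey ring at (438,234)
- flange at (154,247)

The bare steel large ring at (354,185) fits the description. There is only one hairpin clip, at (351,222), with its coil towards the lower right. The stud is at about (225,190). Next I'll measure these precisely.

```bash
cat > m.py <<'E'
from h import *
np.set_printoptions(precision=4,suppress=True)
for n in ["top","side"]:
    f=arm.grab_frame(n); W=cloud(f)
    print("==",n)
    # weight
    best=None
    for r in arm.masks_of(f,"weight"):
        m=r["mask"]; 
        col=np.median(f["frame"][m],0); w=W[m]; c=np.nanmedian(w,0)
        print("w",round(r["confidence"],2),m.sum(),col,c)
    g=W; sel=(np.hypot(g[...,0]-.622,g[...,1]+.157)<.05)&(g[...,2]>.022)&(g[...,2]<.045)
    p=g[sel]; (c,rad)=cv2.minEnclosingCircle(p[:,:2].astype(np.float32)); print("weight top cloud n",len(p),"z",np.median(p[:,2]),"circ",c,rad,"mean",p.mean(0))
    mk=sel.astype(np.uint8)
    # stud top
    sel=(np.hypot(g[...,0]-.575,g[...,1]-.175)<.05)&(g[...,2]>.165)&(g[...,2]<.23)
    p=g[sel]; print("stud n",len(p),p.mean(0) if len(p) else None,p[:,2].max() if len(p) else None)
    # arm top
    sel=(g[...,2]>.135)&(g[...,2]<.158)&(g[...,0]>.5)&(g[...,0]<.80)&(abs(g[...,1]-.17)<.06)
    p=g[sel]; print("arm n",len(p),p.mean(0),p.min(0),p.max(0))
    for lo in np.arange(.55,.8,.02):
        q=p[(p[:,0]>=lo)&(p[:,0]<lo+.02)]
        if len(q): print(round(lo,2),len(q),q[:,1].min(),q[:,1].max(),np.median(q[:,1]))
    for t in ["clip"]:
        for r in arm.masks_of(f,t)[:2]:
            m=r["mask"]; v,u=np.nonzero(m)
            P=np.array([atz(f,(a,b),.003)[:2] for a,b in zip(u,v)])
            rect=cv2.minAreaRect(P.astype(np.float32)); print("clip",r["confidence"],m.sum(),rect, P.mean(0))
            np.save("clip_%s.npy"%n,P)
    np.savez("f_"+n,frame=f["frame"],range_z=f["range_z"],mtx=f["mtx"],dist_coeffs=f["dist_coeffs"],pose=f["pose"])
    for t,z in [("weight_mid",.015),("stud_collar",.153),("stud_hole",.186),("clip_coil",.004),("clip_seat",.002),("clip",0.)]:
        for r in arm.place_of(f,t)[:3]:
            uv=np.array(r["position"])*[640,400]; print(t,round(r["confidence"],2),uv,atz(f,uv,z))
E
python3 m.py
```

```text
== top
w 0.86 310 [ 54.  68. 116.] [ 0.5461 -0.2452  0.0297]
w 0.84 308 [116. 115. 117.] [ 0.6197 -0.1602  0.0293]
w 0.58 326 [ 52.  66. 114.] [ 0.714  -0.2179  0.0294]
weight top cloud n 253 z 0.029898084835433325 circ (0.6208161115646362, -0.1606086939573288) 0.028425132855772972 mean [ 0.6203 -0.161   0.0299]
stud n 67 [0.5695 0.1727 0.1903] 0.20050138088635416
arm n 1115 [0.6883 0.1872 0.1482] [0.5508 0.1102 0.1351] [0.7862 0.23   0.1578]
0.55 74 0.16086760025975003 0.18744735143095415 0.1706628324039585
0.57 31 0.16015196171952126 0.18015564677717943 0.16734965341035365
0.59 74 0.16598141870475563 0.18891442393662303 0.17775470755317824
0.61 71 0.16846691579351522 0.1898370205826508 0.17916557762005123
0.63 76 0.17097505474966954 0.19415700829706023 0.18214185734016325
0.65 69 0.1733945297135437 0.19612589892013157 0.18391430229474445
0.67 149 0.1751976822982978 0.22998706938777225 0.20155422577727908
0.69 91 0.1778023026099771 0.22944797009850737 0.19276322286640787
0.71 50 0.18014105328031868 0.2011613599470026 0.19053415971793564
0.73 156 0.17225703485646604 0.217139933344978
[... 1946 characters left out ...]
29317721663 0.22987174894097695 0.19908226987104627
0.77 119 0.11162966209159275 0.22663230789225508 0.18297166797828834
0.79 2 0.15407755539528245 0.15415174085552386 0.15411464812540315
weight_mid 0.79 [283.52 187.8 ] [ 0.7204 -0.2175  0.015 ]
weight_mid 0.7 [330.816 186.   ] [ 0.5502 -0.2447  0.015 ]
weight_mid 0.52 [307.52 204.8 ] [ 0.625  -0.1387  0.015 ]
stud_collar 0.46 [309.824 252.   ] [0.5872 0.1733 0.153 ]
stud_hole 0.58 [315.392 243.92 ] [0.5733 0.1723 0.186 ]
clip_coil 0.75 [342.976 205.4  ] [ 0.5023 -0.1592  0.004 ]
clip_coil 0.53 [345.6 200. ] [ 0.4938 -0.1875  0.004 ]
clip_seat 0.54 [332.992 207.8  ] [ 0.5365 -0.1458  0.002 ]
clip 0.4 [345.92 205.52] [ 0.4918 -0.1637  0.    ]
```

```bash
cat > fit.py <<'E'
from h import *
from scipy.optimize import least_squares, differential_evolution
np.set_printoptions(precision=4,suppress=True)
F={n:dict(np.load("f_%s.npz"%n)) for n in["top","side"]}
a=np.linspace(np.pi/2,3*np.pi/2,13)
coil=np.r_[np.c_[-7+10*np.cos(a),10*np.sin(a)],np.c_[np.linspace(-6,7,6),np.full(6,10.)]]
leg=np.c_[np.linspace(-6,84,40),np.full(40,-10.)]
wav=np.array([[7,10],[31,-4],[43,1],[55,-3],[71,4]],float)
x=np.linspace(7,71,25); wav=np.c_[x,np.interp(x,wav[:,0],wav[:,1])]
M=np.r_[coil,leg,wav]*1e-3
def place(p,M=M):
    c,s=np.cos(p[2]),np.sin(p[2]); return np.c_[p[0]+c*M[:,0]-s*M[:,1],p[1]+s*M[:,0]+c*M[:,1],np.full(len(M),.003)]
for n,f in F.items():
    g=cv2.cvtColor(f["frame"],cv2.COLOR_RGB2GRAY).astype(np.float32); g=g/cv2.medianBlur(cv2.cvtColor(f["frame"],cv2.COLOR_RGB2GRAY),21)
    g=cv2.GaussianBlur(g,(0,0),.7)
    P=f["pose"]
    def cost(p,g=g):
        c=(place(p)-P[:3,3])@P[:3,:3]*[1,-1,-1]
        uv=cv2.projectPoints(c,np.zeros(3),np.zeros(3),f["mtx"],f["dist_coeffs"])[0][:,0].astype(np.float32)
        return float(cv2.remap(g,uv[None,:,0],uv[None,:,1],cv2.INTER_LINEAR).mean())
    r=differential_evolution(cost,[(.47,.52),(-.20,-.14),(0.1,1.2)],seed=1,popsize=25,maxiter=150)
    print(n,"clip coil",r.x,np.degrees(r.x[2]),r.fun)
    W=cloud(f)
    s=(np.hypot(W[...,0]-.572,W[...,1]-.175)<.03)&(W[...,2]>.16)&(W[...,2]<.191); q=W[s]
    l=least_squares(lambda c:np.hypot(q[:,0]-c[0],q[:,1]-c[1])-.009,[.575,.175],loss="soft_l1",f_scale=.001)
    print("stud",len(q),l.x,"rms",np.sqrt(2*l.cost/len(q)))
    s=(np.hypot(W[...,0]-.572,W[...,1]-.175)<.03)&(W[...,2]>.193); print("studtop",s.sum(),W[s].mean(0))
    c=[proj(f,X) for X in place(r.x)]
    k=5; im=cv2.resize(f["frame"],None,fx=k,fy=k,interpolation=cv2.INTER_CUBIC)
    for u in c: cv2.circle(im,tuple(np.int32((u+.5)*k)),1,(255,0,0),-1)
    u0=np.int32(np.mean(c,0)*k); A=im[u0[1]-150:u0[1]+150,u0[0]-190:u0[0]+190]
    u1=np.int32(proj(f,[l.x[0],l.x[1],.17])*k); cv2.circle(im,tuple(np.int32((proj(f,[l.x[0],l.x[1],.198])+.5)*k)),3,(255,0,0),-1); B=im[u1[1]-150:u1[1]+150,u1[0]-190:u1[0]+190]
    row=np.hstack([A,B]); out=row if n=="top" else np.vstack([out,row])
save("fit.png",out)
E
python3 fit.py
```

```text
top clip coil [ 0.4818 -0.1668  0.5801] 33.237040301972684 0.7037233710289001
stud 29 [0.5718 0.175 ] rms 0.00036917547149945424
studtop 42 [0.571  0.1741 0.1965]
side clip coil [ 0.4856 -0.1627  0.6035] 34.57845050806547 0.5275443196296692
stud 55 [0.5753 0.1766] rms 0.0008679223308612821
studtop 32 [0.575  0.1788 0.1964]
```

View pics/fit.png

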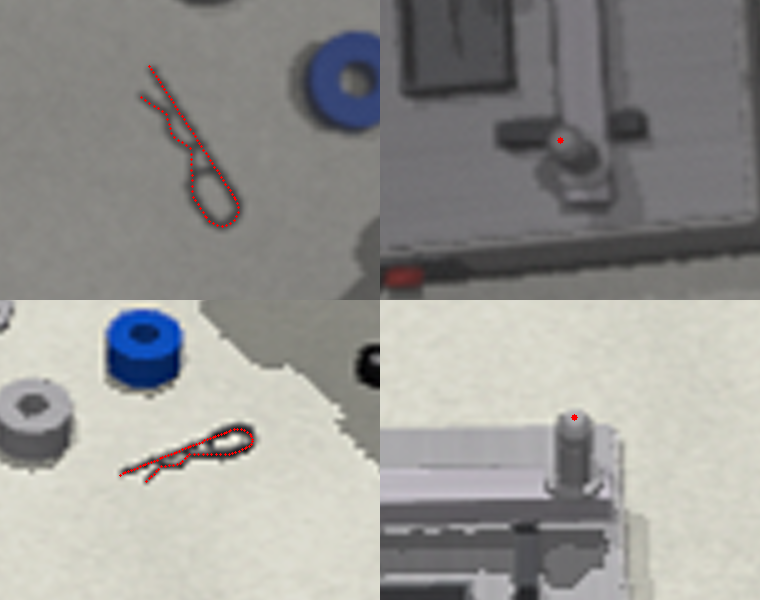

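The fits match the picture in both views. The cameras differ by about 3 mm, so I use the mean:
- weight: (.622, -.160)
- stud: (.5735, .1758)
- hole yaw: about 96°, from the arm's slope
- clip coil: (.484, -.165), yaw 34°

Moving above the weight.

```bash
python3 -m inch '0.72 0.91 0 0 0 0;0.72 0.91 0 0 0 0;0.72 0.91 0 0 0 0;0.72 0.91 0 0 0 0;0.72 0.91 0 0 0 0;0.72 0.91 0 0 0 0;0.72 0.91 0 0 0 0;0.72 0.91 0 0 0 0;0.72 0.91 0 0 0 0;0.72 0.91 0 0 0 0;0.72 0.91 0 0 0 0;0.72 0.91 0 0 0 0' 1 30; python3 -m inch '0.71 0.91 0 0 0 0;0.71 0.91 0 0 0 0;0.71 0.91 -0.9 0 0 0;0.71 0.91 -0.9 0 0 0;0.72 0.91 -0.9 0 0 0;0 0 -0.9 0 0 0;0 0 0 0 0 0;0 0 0 0 0 0'
```

```text
t: 3.4
eef_pos: [0.5157, -0.296, 0.1881]
ee_rot: [-0.78, 1.57, -0.391]
force: [0.9, -0.4, 0.3]
width: 0.0878
t: 4.4
eef_pos: [0.6224, -0.1609, 0.0811]
ee_rot: [-0.767, 1.57, -0.379]
force: [-0.0, -0.1, 1.4]
width: 0.0873
```

```bash
python3 -m inch '0 0 -0.8 0 0 0;0 0 -0.8 0 0 0;0 0 -0.6 0 0 0;0 0 -0.35 0 0 0;0 0 0 0 0 0' 1 30;  python3 -m inch '0 0 0 0 0 0;0 0 0 0 0 0;0 0 0 0 0 0;0 0 0 0 0 0;0 0 0 0 0 0;0 0 0 0 0 0' 0 40
```

```text
t: 5.03
eef_pos: [0.6217, -0.1607, 0.0033]
ee_rot: [2.916, 1.57, -2.979]
force: [-0.5, 0.3, -0.2]
width: 0.0878
t: 5.78
eef_pos: [0.6218, -0.1605, 0.0035]
ee_rot: [2.835, 1.571, -3.06]
force: [-0.4, -0.5, -0.1]
width: 0.0328
```

```bash
python3 - <<'E'
from h import *
o=[]
for n in["top","side"]:
    f=arm.grab_frame(n); u=np.int32(proj(f,[.622,-.16,.03])); print(n,u,arm.get_state()["width"])
    o.append(cv2.resize(f["frame"][u[1]-50:u[1]+50,u[0]-65:u[0]+65],None,fx=3,fy=3,interpolation=cv2.INTER_CUBIC))
save("g1.png",np.hstack(o))
E
```

```text
top [353 182] 0.02905475818995589
side [308 197] 0.024876041180619906
```

View pics/g1.png

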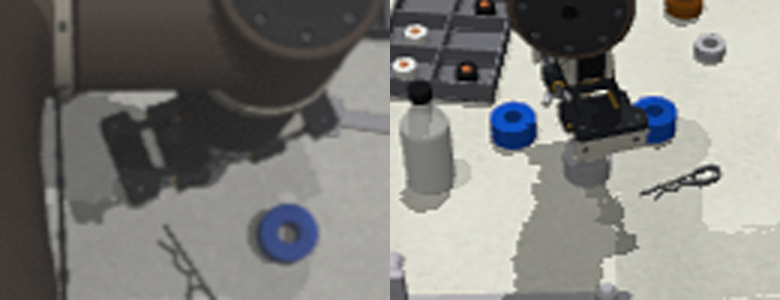

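```bash
python3 - <<'E'
from h import *
np.set_printoptions(precision=3,suppress=True)
f=arm.grab_frame("side"); W=cloud(f); print(arm.get_state())
for c in (296,302,308,314,320): 
    print(c,[ (r,W[r,c].round(3).tolist()) for r in range(186,214,3)])
E
```

```text
{'t': 5.925, 'q': array([ 0.051,  0.471, -0.276,  0.   , -0.824, -1.233]), 'qd': array([ 0.   , -0.001, -0.003,  0.   ,  0.001, -0.001]), 'joint_efforts': array([  0.001, -60.163,  22.81 ,   5.445,  -0.063,  -0.   ]), 'eef_pos': array([ 0.622, -0.161,  0.003]), 'ee_rot': array([ 2.805,  1.571, -3.089]), 'force': array([0.054, 0.236, 0.62 ]), 'moment': array([-0.026,  0.021,  0.011]), 'width': 0.02145791899691807}
296 [(186, [0.679, -0.251, -0.002]), (189, [0.677, -0.231, 0.001]), (192, [0.675, -0.213, 0.003]), (195, [0.673, -0.203, -0.003]), (198, [0.671, -0.185, -0.0]), (201, [0.669, -0.167, 0.002]), (204, [0.667, -0.154, 0.0]), (207, [0.666, -0.141, -0.002]), (210, [0.664, -0.126, -0.002]), (213, [0.662, -0.11, 0.0])]
302 [(186, [0.639, -0.106, 0.129]), (189, [0.639, -0.102, 0.12]), (192, [0.653, -0.219, -0.001]), (195, [0.648, -0.172, 0.028]), (198, [0.646, -0.156, 0.029]), (201, [0.645, -0.144, 0.027]), (204, [0.644, -0.138, 0.018]), (207, [0.645, -0.143, -0.002]), (210, [0.643, -0.129, -0.003]), (213, [0.641, -0.113, -0.001])]
308 [(186, [0.618, -0.086, 0.149]), (189, [0.616, -0
[... 180 characters left out ...]
 -0.131, 0.012]), (210, [0.622, -0.13, -0.001]), (213, [0.621, -0.113, 0.001])]
314 [(186, [0.599, -0.087, 0.15]), (189, [0.598, -0.072, 0.151]), (192, [0.598, -0.068, 0.142]), (195, [0.598, -0.073, 0.124]), (198, [0.598, -0.076, 0.109]), (201, [0.603, -0.145, 0.029]), (204, [0.603, -0.142, 0.018]), (207, [0.603, -0.146, -0.001]), (210, [0.602, -0.13, 0.0]), (213, [0.6, -0.115, 0.001])]
320 [(186, [0.581, -0.087, 0.151]), (189, [0.58, -0.072, 0.152]), (192, [0.58, -0.075, 0.137]), (195, [0.58, -0.085, 0.115]), (198, [0.585, -0.191, 0.002]), (201, [0.584, -0.178, -0.0]), (204, [0.583, -0.163, -0.001]), (207, [0.582, -0.145, 0.002]), (210, [0.581, -0.13, 0.003]), (213, [0.58, -0.121, -0.003])]
```

```bash
python3 -m inch '0 0 0.9 0 0 0;0 0 0.9 0 0 0;0 0 0.2 0 0 0;0 0 0 0 0 0' 0.5; python3 - <<'E'
from h import *
np.set_printoptions(precision=3,suppress=True)
o=[]
for n in["top","side"]:
    f=arm.grab_frame(n); W=cloud(f); s=arm.get_state(); e=s["eef_pos"]; print(n,e,s["width"])
    d=np.hypot(W[...,0]-e[0],W[...,1]-e[1])
    for lo in np.arange(.03,.2,.01):
        m=(d<.06)&(W[...,2]>=lo)&(W[...,2]<lo+.01)
        if m.any(): print(round(lo,2),m.sum(),W[m].min(0),W[m].max(0))
    u=np.int32(proj(f,e)); print(u)
    im=f["frame"].copy(); cv2.circle(im,tuple(u),1,(255,0,0),-1)
    o.append(cv2.resize(im[u[1]-60:u[1]+40,u[0]-65:u[0]+65],None,fx=3,fy=3,interpolation=cv2.INTER_CUBIC))
save("g2.png",np.hstack(o))
E
```

```text
t: 6.42
eef_pos: [0.6219, -0.1604, 0.0635]
ee_rot: [-0.006, 1.57, 0.382]
force: [1.5, 0.3, 0.0]
width: 0.0433
top [ 0.621 -0.16   0.063] 0.043771679741931344
0.03 32 [ 0.594 -0.186  0.03 ] [ 0.648 -0.154  0.036]
0.16 4 [ 0.592 -0.113  0.167] [ 0.612 -0.106  0.168]
0.17 21 [ 0.568 -0.218  0.172] [ 0.62  -0.102  0.18 ]
0.18 112 [ 0.569 -0.219  0.18 ] [ 0.643 -0.101  0.19 ]
0.19 283 [ 0.57  -0.219  0.19 ] [ 0.647 -0.103  0.2  ]
[355 180]
side [ 0.621 -0.16   0.062] 0.04376115393676313
0.03 54 [ 0.6   -0.182  0.03 ] [ 0.65  -0.132  0.036]
0.1 8 [ 0.603 -0.129  0.106] [ 0.622 -0.121  0.109]
0.11 16 [ 0.603 -0.129  0.111] [ 0.622 -0.12   0.12 ]
0.12 1 [ 0.612 -0.124  0.12 ] [ 0.612 -0.124  0.12 ]
0.14 2 [ 0.648 -0.188  0.148] [ 0.648 -0.184  0.149]
0.15 9 [ 0.625 -0.19   0.15 ] [ 0.648 -0.18   0.159]
0.16 1 [ 0.651 -0.186  0.163] [ 0.651 -0.186  0.163]
0.17 13 [ 0.645 -0.177  0.172] [ 0.672 -0.106  0.179]
0.18 62 [ 0.573 -0.192  0.18 ] [ 0.676 -0.106  0.19 ]
0.19 86 [ 0.576 -0.196  0.19 ] [ 0.676 -0.104  0.2  ]
[309 190]
```

View pics/g2.png

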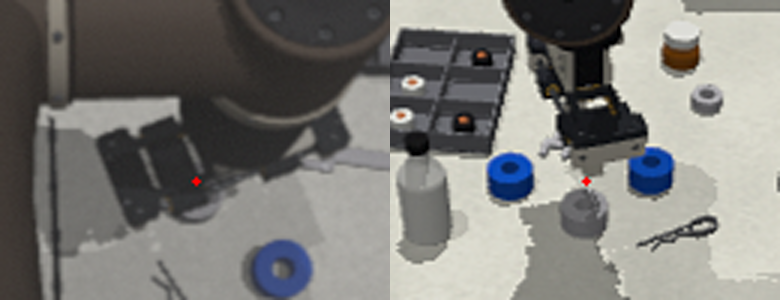

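In the side depth, the visible fingertips end at z of about 0.105 while the state says 0.063. So the real tip is roughly 40 mm above the reported TCP, and my first grip closed above the ring without touching it. I'll descend accordingly, slow down near the end and watch the force.

```bash
python3 -m inch '0 0 0 0 0 0;0 0 0 0 0 0;0 0 0 0 0 0;0 0 0 0 0 0;0 0 0 0 0 0' 1 40; python3 -m inch '0 0 -0.8 0 0 0;0 0 -0.8 0 0 0;0 0 -0.6 0 0 0;0 0 -0.4 0 0 0;0 0 -0.2 0 0 0;0 0 0 0 0 0'; python3 - <<'E'
from h import *
np.set_printoptions(precision=3,suppress=True)
f=arm.grab_frame("side"); W=cloud(f); s=arm.get_state(); e=s["eef_pos"]; print(e,s["width"],s["force"])
d=np.hypot(W[...,0]-e[0],W[...,1]-e[1])
for lo in np.arange(.01,.1,.01):
    m=(d<.075)&(d>.036)&(W[...,2]>=lo)&(W[...,2]<lo+.01)
    if m.any(): print(round(lo,2),m.sum(),W[m].min(0),W[m].max(0))
E
```

```text
t: 7.15
eef_pos: [0.6218, -0.1605, 0.0634]
ee_rot: [2.155, 1.571, 2.543]
force: [0.3, -0.6, 0.1]
width: 0.0857
t: 7.9
eef_pos: [0.6219, -0.1606, -0.0206]
ee_rot: [-2.989, 1.571, -2.6]
force: [-0.2, 0.2, -0.0]
width: 0.0875
[ 0.622 -0.161 -0.02 ] 0.08776597976183893 [-0.115 -0.25   0.202]
0.01 1 [ 0.641 -0.203  0.02 ] [ 0.641 -0.203  0.02 ]
0.02 14 [ 0.593 -0.113  0.021] [ 0.617 -0.102  0.03 ]
0.03 23 [ 0.593 -0.209  0.03 ] [ 0.644 -0.101  0.039]
0.04 14 [ 0.593 -0.201  0.041] [ 0.651 -0.099  0.05 ]
0.05 17 [ 0.593 -0.211  0.05 ] [ 0.659 -0.097  0.059]
0.06 3 [ 0.654 -0.214  0.063] [ 0.659 -0.2    0.065]
0.08 2 [ 0.66  -0.197  0.087] [ 0.677 -0.192  0.088]
0.09 21 [ 0.634 -0.196  0.091] [ 0.68  -0.099  0.1  ]
```

```bash
python3 -m inch '0 0 -0.25 0 0 0;0 0 -0.2 0 0 0;0 0 0 0 0 0'; python3 -m inch '0 0 0 0 0 0;0 0 0 0 0 0;0 0 0 0 0 0;0 0 0 0 0 0;0 0 0 0 0 0;0 0 0 0 0 0' 0 40
```

```text
t: 8.32
eef_pos: [0.6213, -0.1605, -0.0347]
ee_rot: [2.71, 1.57, 3.099]
force: [-0.0, -0.7, 0.2]
width: 0.0877
t: 9.07
eef_pos: [0.6219, -0.1604, -0.0339]
ee_rot: [-0.02, 1.571, 0.369]
force: [-0.2, 1.6, 1.4]
width: 0.0556
```

```bash
python3 -m inch '0 0 0.4 0 0 0;0 0 0.9 0 0 0;0 0 0.9 0 0 0;0 0 0.9 0 0 0;0 0 0.9 0 0 0;0 0 0.9 0 0 0;0 0 0.9 0 0 0;0 0 0.9 0 0 0;0 0 0.9 0 0 0;0 0 0.2 0 0 0'; python3 -m inch '-0.07 0.5 0 0 0 0;-0.13 0.9 0 0 0 0;-0.13 0.9 0 0 0 0;-0.13 0.9 0 0 0 0;-0.13 0.9 0 0 0 0;-0.13 0.9 0 0 0 0;-0.13 0.9 0 0 0 0;-0.13 0.9 0 0 0 0;-0.13 0.9 0 0 0 0;-0.13 0.9 0 0 0 0;-0.13 0.9 0 0 0 0;-0.13 0.9 0 0 0 0';python3 -m inch '-0.13 0.8 0 0 0 0;0 0 0 0 0 0;0 0 0 0 0 0'; cat > w.py <<'E'
from h import *
import sys
np.set_printoptions(precision=4,suppress=True)
o=[]
s=arm.get_state(); e=s["eef_pos"]; print(e,s["force"],s["width"])
zb=e[2]+.034
for n in["side","top"]:
    f=arm.grab_frame(n); W=cloud(f); W2=W
    m=(np.hypot(W[...,0]-e[0],W[...,1]-e[1])<.05)&(W[...,2]>zb+.002)&(W[...,2]<zb+.026)
    print(n,"flank pts",m.sum())
    u=np.int32(proj(f,[.5735,.1758,.2])); im=f["frame"]
    o.append(cv2.resize(im[u[1]-60:u[1]+40,u[0]-65:u[0]+65],None,fx=3,fy=3,interpolation=cv2.INTER_CUBIC))
    if n=="side":
        from scipy.optimize import least_squares
        q=W[m]
        l=least_squares(lambda c:np.hypot(q[:,0]-c[0],q[:,1]-c[1])-.028,e[:2]-[0,0],loss="soft_l1",f_scale=.001); print("weight axis side",l.x,q[:,2].min(),q[:,2].max(),l.cost)
        m=(np.hypot(W[...,0]-.5735,W[...,1]-.1758)<.03)&(W[...,2]>.16)&(W[...,2]<.191); q=W[m]
        if len(q)>8:
            l=least_squares(lambda c:np.hypot(q[:,0]-c[0],q[:,1]-c[1])-.009,[.575,.175],loss="soft_l1",f_scale=.001); print("stud side",len(q),l.x)
save(sys.argv[1],np.hstack(o))
E
python3 w.py g3.png
```

```text
t: 10.32
eef_pos: [0.6224, -0.1606, 0.2019]
ee_rot: [-0.371, 1.568, 0.018]
force: [-0.0, 0.6, -4.8]
width: 0.0554
t: 11.82
eef_pos: [0.5752, 0.1526, 0.1982]
ee_rot: [3.052, 1.568, -2.842]
force: [0.3, 0.5, -5.3]
width: 0.0558
t: 12.2
eef_pos: [0.572, 0.1755, 0.1988]
ee_rot: [-3.064, 1.569, -2.675]
force: [-0.2, -0.2, -4.4]
width: 0.0554
[0.572  0.1755 0.1988] [-0.2016 -0.2263 -4.3833] 0.05544379912718395
side flank pts 45
weight axis side [0.5666 0.1892] 0.23509896532427743 0.2567605831190186 8.382287990973898e-05
stud side 58 [0.5756 0.1763]
top flank pts 62
```

View pics/g3.png

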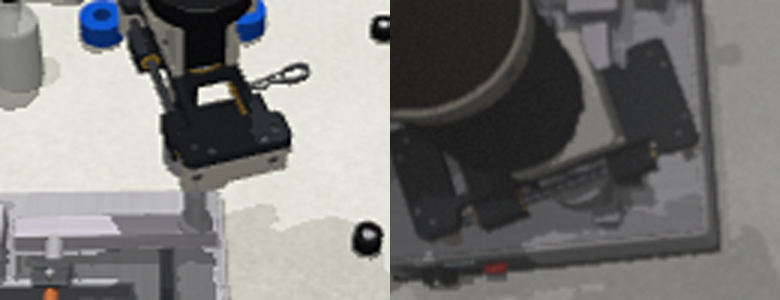

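```bash
python3 -m inch '0.05 0 -0.4 0 0 0;0 0 -0.5 0 0 0;0 0 -0.2 0 0 0;0 0 0 0 0 0'; python3 -m inch '0 0 -0.1 0 0 0;0 0 -0.1 0 0 0;0 0 0 0 0 0'
```

```text
t: 12.8
eef_pos: [0.5741, 0.1751, 0.166]
ee_rot: [-2.92, 1.569, -2.531]
force: [-1.2, 0.1, -4.3]
width: 0.0552
t: 13.18
eef_pos: [0.5743, 0.1755, 0.1608]
ee_rot: [3.1, 1.571, -2.795]
force: [-0.6, -0.7, -4.0]
width: 0.0553
```

```bash
python3 -m inch '0 0 -0.1 0 0 0;0 0 -0.1 0 0 0;0 0 0 0 0 0'
```

```text
t: 13.55
eef_pos: [0.5741, 0.1756, 0.1545]
ee_rot: [2.889, 1.57, -3.005]
force: [-1.6, 1.0, -5.8]
width: 0.0557
```

```bash
python3 -m inch '0 0 -0.1 0 0 0;0 0 -0.1 0 0 0;0 0 -0.1 0 0 0;0 0 0 0 0 0'; python3 -m inch '0 0 -0.1 0 0 0;0 0 -0.1 0 0 0;0 0 -0.1 0 0 0;0 0 0 0 0 0'
```

```text
t: 14.05
eef_pos: [0.5742, 0.1755, 0.1454]
ee_rot: [2.854, 1.57, -3.04]
force: [-2.8, 2.5, -6.7]
width: 0.0558
t: 14.55
eef_pos: [0.5742, 0.1756, 0.1365]
ee_rot: [2.661, 1.57, 3.05]
force: [-3.3, 3.7, -5.8]
width: 0.0556
```

```bash
python3 -m inch '-0.04 0.03 0 0 0 0;-0.01 0.02 -0.1 0 0 0;0 0 -0.1 0 0 0;0 0 0 0 0 0'; python3 -m inch '0 0 -0.1 0 0 0;0 0 -0.1 0 0 0;0 0 0 0 0 0'
```

```text
t: 15.05
eef_pos: [0.5729, 0.1767, 0.1306]
ee_rot: [-2.698, 1.57, -2.309]
force: [1.4, 0.4, -4.5]
width: 0.0555
t: 15.42
eef_pos: [0.5727, 0.1769, 0.1246]
ee_rot: [-3.034, 1.57, -2.645]
force: [0.5, 0.1, -5.3]
width: 0.0555
```

```bash
python3 -m inch '0 0 -0.07 0 0 0;0 0 -0.07 0 0 0;0 0 0 0 0 0'; python3 -m inch '0 0 -0.05 0 0 0;0 0 0 0 0 0'; python3 -m inch '0 0 -0.04 0 0 0;0 0 0 0 0 0'
```

```text
t: 15.8
eef_pos: [0.5728, 0.1769, 0.1205]
ee_rot: [-3.03, 1.57, -2.642]
force: [-0.5, 1.1, -4.3]
width: 0.0557
t: 16.05
eef_pos: [0.573, 0.177, 0.1192]
ee_rot: [2.884, 1.571, -3.01]
force: [-1.0, 0.7, -5.4]
width: 0.0558
t: 16.3
eef_pos: [0.5732, 0.177, 0.119]
ee_rot: [-0.225, 1.57, 0.164]
force: [-3.0, -0.8, 4.0]
width: 0.055
```

Seated: the force went from -5 to +4 N at the expected height. Releasing and lifting.

```bash
python3 -m inch '0 0 0.02 0 0 0;0 0 0 0 0 0;0 0 0 0 0 0;0 0 0 0 0 0;0 0 0 0 0 0' 1; python3 -m inch '0 0 0.6 0 0 0;0 0 0.9 0 0 0;0 0 0.9 0 0 0;0 0 0.9 0 0 0;-0.5 -0.9 0 0 0 0;-0.5 -0.9 0 0 0 0;-0.5 -0.9 0 0 0 0;-0.5 -0.9 0 0 0 0;0 0 0 0 0 0'; python3 - <<'E'
from h import *
from scipy.optimize import least_squares
np.set_printoptions(precision=4,suppress=True)
o=[]
for n in["side","top"]:
    f=arm.grab_frame(n); W=cloud(f)
    m=(np.hypot(W[...,0]-.5735,W[...,1]-.1758)<.035)
    a=W[m&(W[...,2]>.180)&(W[...,2]<.187)]; print(n,"wtop z",np.median(a[:,2]),cv2.minEnclosingCircle(a[:,:2].astype(np.float32)))
    q=W[m&(W[...,2]>.1865)&(W[...,2]<.192)&(np.hypot(W[...,0]-.5735,W[...,1]-.1758)<.016)]
    if len(q)>3:
        l=least_squares(lambda c:np.hypot(q[:,0]-c[0],q[:,1]-c[1])-.009,[.575,.175],loss="soft_l1",f_scale=.001); print("stud",len(q),l.x)
    q=W[m&(W[...,2]>.193)]; print("top",len(q),q.mean(0))
    u=np.int32(proj(f,[.5735,.1758,.18])); o.append(cv2.resize(f["frame"][u[1]-40:u[1]+40,u[0]-50:u[0]+50],None,fx=4,fy=4,interpolation=cv2.INTER_CUBIC))
save("g4.png",np.hstack(o))
E
```

```text
t: 16.92
eef_pos: [0.573, 0.177, 0.1186]
ee_rot: [-2.389, 1.571, -2.0]
force: [0.2, -0.1, -0.4]
width: 0.0872
t: 18.05
eef_pos: [0.512, 0.0673, 0.2182]
ee_rot: [0.201, 1.57, 0.588]
force: [0.6, 0.5, 0.2]
width: 0.0876
side wtop z 0.18278692174398548 ((0.5762166976928711, 0.1781308799982071), 0.02852058783173561)
stud 9 [0.5759 0.1756]
top 32 [0.5752 0.1791 0.1962]
top wtop z nan ((0.0, 0.0), 0.0)
top 0 [nan nan nan]
  return _methods._mean(a, axis=axis, dtype=dtype,
  ret = ret.dtype.type(ret / rcount)
<stdin>:12: RuntimeWarning: Mean of empty slice.
  ret = um.true_divide(
```

View pics/g4.png

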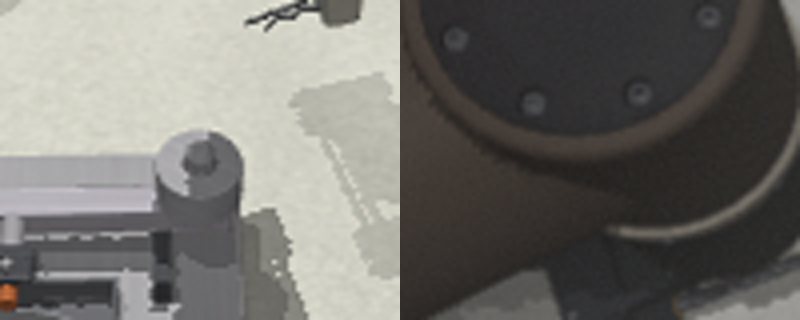

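The weight is seated: top at z 0.183, and its circle is centred on the stud. Next, move above the clip coil with the jaws partly open, so they clear the blue ring, and turned to 34°.

```bash
python3 -m inch '-0.1 -0.77 0 0 0 0.23;-0.1 -0.77 0 0 0 0.23;-0.1 -0.77 0 0 0 0.23;-0.1 -0.77 -0.9 0 0 0.23;-0.1 -0.77 -0.9 0 0 0.23;-0.1 -0.77 -0.9 0 0 0.23;-0.1 -0.77 -0.9 0 0 0.24;-0.1 -0.77 -0.9 0 0 0.24;-0.1 -0.77 -0.9 0 0 0.24;-0.05 -0.8 -0.9 0 0 0.24;0 0 -0.3 0 0 0;0 0 0 0 0 0' 0.45; python3 - <<'E'
from h import *
np.set_printoptions(precision=4,suppress=True)
s=arm.get_state(); e=s["eef_pos"]; print(s)
r=s["ee_rot"]; print("theta",np.degrees(r[2]-r[0])%360)
f=arm.grab_frame("side"); W=cloud(f)
d=np.hypot(W[...,0]-e[0],W[...,1]-e[1])
for lo in np.arange(.03,.1,.01):
    m=(d<.06)&(W[...,2]>=lo)&(W[...,2]<lo+.01)
    if m.any(): print(round(lo,2),m.sum(),W[m].min(0),W[m].max(0))
u=np.int32(proj(f,[.4837,-.1648,.02])); save("g5.png",cv2.resize(f["frame"][u[1]-45:u[1]+35,u[0]-50:u[0]+50],None,fx=5,fy=5,interpolation=cv2.INTER_CUBIC))
E
```

```text
t: 19.65
eef_pos: [0.4845, -0.1626, 0.0191]
ee_rot: [2.654, 1.569, -3.036]
force: [-0.3, -0.3, 1.8]
width: 0.0397
{'t': 19.65, 'q': array([ 0.0609,  0.2723, -0.5589,  0.0001, -0.741 , -1.039 ]), 'qd': array([ 0.0114, -0.0283,  0.0148,  0.0065, -0.0133,  0.0031]), 'joint_efforts': array([ -0.5164, -41.8009,  20.3536,   4.8626,   0.1227,   0.03  ]), 'eef_pos': array([ 0.4845, -0.1626,  0.0191]), 'ee_rot': array([ 2.6543,  1.5694, -3.0361]), 'force': array([-0.3111, -0.2996,  1.7675]), 'moment': array([ 0.039 ,  0.0003, -0.0406]), 'width': 0.039654355612134894}
theta 33.961959781365294
0.05 3 [ 0.496  -0.1817  0.057 ] [ 0.5062 -0.1738  0.0591]
0.06 23 [ 0.4685 -0.1865  0.0604] [ 0.5174 -0.1253  0.0699]
0.07 16 [ 0.4725 -0.1826  0.0706] [ 0.5143 -0.1251  0.0788]
0.08 19 [ 0.4734 -0.1837  0.0808] [ 0.5152 -0.1253  0.089 ]
0.09 14 [ 0.4743 -0.1817  0.0902] [ 0.5157 -0.1242  0.0987]
0.1 12 [ 0.4749 -0.1854  0.1002] [ 0.5162 -0.1263  0.1095]
```

View pics/g5.png

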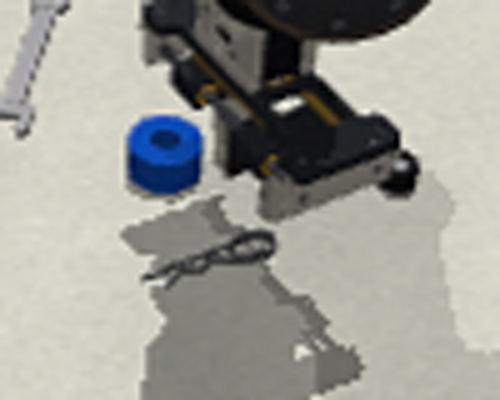

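```bash
python3 -m inch '-0.02 -0.07 -0.5 0 0 0;0 0 -0.7 0 0 0;0 0 -0.4 0 0 0;0 0 -0.2 0 0 0;0 0 0 0 0 0'; python3 -m inch '0 0 -0.08 0 0 0;0 0 0 0 0 0'
```

```text
t: 20.32
eef_pos: [0.4839, -0.1649, -0.0345]
ee_rot: [2.75, 1.57, -2.94]
force: [0.2, 0.6, 0.4]
width: 0.0393
t: 20.58
eef_pos: [0.4841, -0.165, -0.0365]
ee_rot: [-0.579, 1.57, 0.014]
force: [-0.3, -0.1, 0.7]
width: 0.0395
```

```bash
python3 -m inch '0 0 -0.05 0 0 0;0 0 0 0 0 0'; python3 -m inch '0 0 -0.04 0 0 0;0 0 0 0 0 0';
```

```text
t: 20.82
eef_pos: [0.4838, -0.165, -0.0382]
ee_rot: [-0.399, 1.571, 0.194]
force: [0.2, -0.1, 0.2]
width: 0.0395
t: 21.08
eef_pos: [0.4839, -0.165, -0.0384]
ee_rot: [-1.195, 1.57, -0.602]
force: [-4.2, 1.8, 13.7]
width: 0.0398
```

```bash
python3 -m inch '0 0 0.06 0 0 0;0 0 0 0 0 0;0 0 0 0 0 0;0 0 0 0 0 0;0 0 0 0 0 0' 0.25 45;  python3 -m inch '0 0 0 0 0 0;0 0 0 0 0 0;0 0 0 0 0 0;0 0 0 0 0 0' 0 45
```

```text
t: 21.7
eef_pos: [0.4839, -0.165, -0.0376]
ee_rot: [-2.771, 1.571, -2.178]
force: [-0.0, 0.8, 2.3]
width: 0.0231
t: 22.2
eef_pos: [0.4839, -0.165, -0.0376]
ee_rot: [-0.575, 1.571, 0.018]
force: [-0.6, 1.1, 2.3]
width: 0.0231
```

```bash
python3 -m inch '0 0 0.4 0 0 0;0 0 0.9 0 0 0;0 0 0.9 0 0 0.9;0 0 0.9 0 0 0.9;0 0 0.9 0 0 0.9;0 0 0.9 0 0 0.9;0 0 0.9 0 0 0.9;0 0 0.9 0 0 0.9;0.2 0.5 0.22 0 0 0.9;0.3 0.8 0 0 0 0.9;0.3 0.8 0 0 0 0.9;0.3 0.8 0 0 0 0.9'; python3 -m inch '0.3 0.8 0 0 0 0.9;0.3 0.8 0 0 0 0.9;0.3 0.8 0 0 0 0.9;0.3 0.8 0 0 0 0.8;0.3 0.8 0 0 0 0;0.3 0.8 0 0 0 0;0.3 0.8 0 0 0 0;0.12 0.17 0 0 0 0;0 0 0 0 0 0;0 0 0 0 0 0'
cat > c.py <<'E'
from h import *
import sys
from scipy.optimize import differential_evolution,least_squares
np.set_printoptions(precision=4,suppress=True)
exec(open("fit.py").read().split("for n,f in F")[0].replace('F={n:dict(np.load("f_%s.npz"%n)) for n in["top","side"]}',''))
s=arm.get_state(); e=s["eef_pos"]; r=s["ee_rot"]; th=(r[2]-r[0]+np.pi)%(2*np.pi)-np.pi
print(e,"theta",np.degrees(th),s["force"],s["width"])
zl=e[2]+.0376+.002
f=arm.grab_frame("side"); P=np.array(f["pose"]); W=cloud(f)
g0=cv2.cvtColor(f["frame"],cv2.COLOR_RGB2GRAY)
ex=M[:,0]>.016; N=M[ex]
def uvs(p,z):
    X=place(p,N); X[:,2]=z; c=(X-P[:3,3])@P[:3,:3]*[1,-1,-1]
    return cv2.projectPoints(c,np.zeros(3),np.zeros(3),np.array(f["mtx"]),np.array(f["dist_coeffs"]))[0][:,0].astype(np.float32)
g=cv2.GaussianBlur(g0.astype(np.float32)/np.maximum(cv2.medianBlur(g0,21),1),(0,0),.7)
def cost(p):
    uv=uvs(p,zl); return float(cv2.remap(g,uv[None,:,0],uv[None,:,1],cv2.INTER_LINEAR).mean())
r=differential_evolution(cost,[(e[0]-.012,e[0]+.012),(e[1]-.012,e[1]+.012),(th-.15,th+.15)],seed=1,popsize=20,maxiter=120)
print("clip fit",r.x,np.degrees(r.x[2]),r.fun, "zleg assumed",zl)
m=(np.hypot(W[...,0]-.5735,W[...,1]-.1758)<.016)
q=W[m&(W[...,2]>.1865)&(W[...,2]<.192)]
if len(q)>3: print("stud side",len(q),least_squares(lambda c:np.hypot(q[:,0]-c[0],q[:,1]-c[1])-.009,[.575,.175],loss="soft_l1",f_scale=.001).x)
k=6; im=cv2.resize(f["frame"],None,fx=k,fy=k,interpolation=cv2.INTER_CUBIC)
for u in uvs(r.x,zl): cv2.circle(im,tuple(np.int32((u+.5)*k)),1,(255,0,0),-1)
h=proj(f,[.5755,.1765,.186]); u0=np.int32(h*k); cv2.circle(im,tuple(np.int32((h+.5)*k)),3,(0,255,0),-1)
save(sys.argv[1],im[max(u0[1]-350,0):u0[1]+130,u0[0]-320:u0[0]+320])
E
python3 c.py g6.png
```

```text
t: 23.7
eef_pos: [0.5168, -0.0774, 0.1707]
ee_rot: [-1.089, 1.57, 0.292]
force: [0.1, 0.5, 0.6]
width: 0.023
t: 24.95
eef_pos: [0.5832, 0.0946, 0.1699]
ee_rot: [1.889, 1.57, -2.711]
force: [-0.5, -0.4, 0.4]
width: 0.0234
[0.5832 0.0946 0.1699] theta 96.44856831821178 [-0.4539 -0.4152  0.3838] 0.023381557105333232
clip fit [0.5849 0.0925 1.6711] 95.74491537629912 0.53743976354599 zleg assumed 0.2094882565398783
stud side 9 [0.5754 0.176 ]
```

View pics/g6.png

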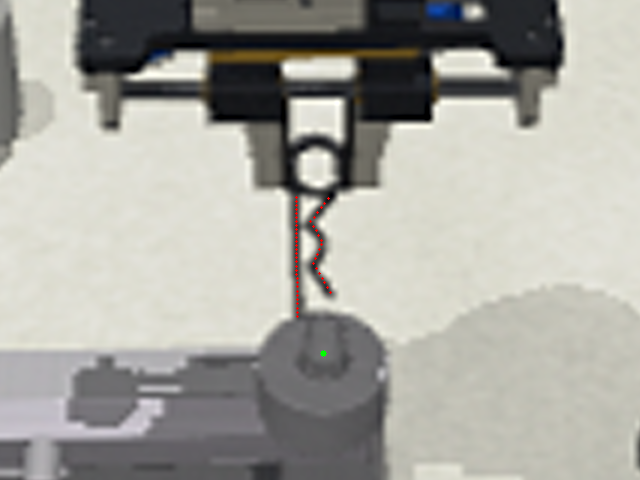

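The clip sits well in the grip and fits the picture. I overshot to y of about .095, but the leg is still 11 mm above the stud top, so it is clear. I'll back off to the entry line, then lower the leg to hole height.

```bash
python3 -m inch '0 -0.4 0 0 0 0;-0.26 -0.31 0 0 0 0;0 0 -0.4 0 0 0;0 0 -0.25 0 0 0;0 0 -0.12 0 0 0;0 0 0 0 0 0'; python3 c.py g7.png
```

```text
t: 25.75
eef_pos: [0.5755, 0.0739, 0.1463]
ee_rot: [1.948, 1.57, -2.652]
force: [0.2, 0.4, -0.4]
width: 0.0232
[0.5755 0.0739 0.1463] theta 96.49443421834974 [ 0.2298  0.3724 -0.4005] 0.023172839636851114
clip fit [0.5777 0.0721 1.6873] 96.67708521242085 0.5681983828544617 zleg assumed 0.18592400126013184
stud side 7 [0.5759 0.1763]
```

View pics/g7.png

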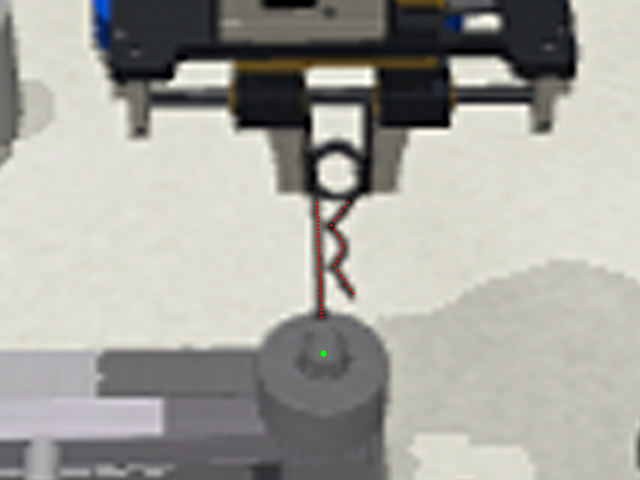

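Leg and hole line agree to about 0.5 mm in the same camera. Entering gently.

```bash
python3 -m inch '-0.02 0.17 0 0 0 0;-0.02 0.17 0 0 0 0;0 0 0 0 0 0'; python3 -m inch '-0.01 0.1 0 0 0 0;-0.01 0.1 0 0 0 0;0 0 0 0 0 0'; python3 -m inch '-0.01 0.1 0 0 0 0;-0.01 0.1 0 0 0 0;0 0 0 0 0 0'
```

```text
t: 26.18
eef_pos: [0.5745, 0.0846, 0.147]
ee_rot: [-1.283, 1.57, 0.402]
force: [0.1, -0.4, -1.2]
width: 0.0234
t: 26.55
eef_pos: [0.5738, 0.0902, 0.1469]
ee_rot: [-1.659, 1.571, 0.025]
force: [0.0, -0.2, -1.1]
width: 0.0229
t: 26.92
eef_pos: [0.5733, 0.0962, 0.1469]
ee_rot: [-1.419, 1.571, 0.265]
force: [-0.6, -0.1, -0.7]
width: 0.0231
```

```bash
python3 -m inch '-0.01 0.1 0 0 0 0;-0.01 0.1 0 0 0 0;0 0 0 0 0 0'; python3 -m inch '-0.01 0.1 0 0 0 0;-0.01 0.1 0 0 0 0;0 0 0 0 0 0';python3 -m inch '-0.01 0.1 0 0 0 0;-0.01 0.1 0 0 0 0;0 0 0 0 0 0'
```

```text
t: 27.3
eef_pos: [0.5726, 0.1022, 0.1469]
ee_rot: [-1.186, 1.571, 0.498]
force: [-0.6, -0.8, -0.6]
width: 0.0227
t: 27.68
eef_pos: [0.5717, 0.1081, 0.1467]
ee_rot: [1.784, 1.57, -2.815]
force: [0.4, -0.9, -0.4]
width: 0.0231
t: 28.05
eef_pos: [0.5704, 0.1137, 0.1464]
ee_rot: [1.864, 1.569, -2.735]
force: [-3.8, -2.7, -0.1]
width: 0.0227
```

```bash
python3 -m inch '-0.03 0.1 0 0 0 0;-0.02 0.1 0 0 0 0;0 0 0 0 0 0'; python3 -m inch '-0.01 0.1 0 0 0 0;-0.01 0.1 0 0 0 0;0 0 0 0 0 0'
```

```text
t: 28.42
eef_pos: [0.5688, 0.1194, 0.1464]
ee_rot: [1.93, 1.568, -2.669]
force: [-4.7, -3.7, -0.6]
width: 0.023
t: 28.8
eef_pos: [0.568, 0.1249, 0.1463]
ee_rot: [2.061, 1.567, -2.539]
force: [-4.9, -4.3, 0.5]
width: 0.0232
```

```bash
python3 -m inch '-0.04 0.1 0 0 0 0;-0.03 0.1 0 0 0 0;0 0 0 0 0 0'; python3 -m inch '-0.01 0.1 0 0 0 0;-0.01 0.1 0 0 0 0;0 0 0 0 0 0'
```

```text
t: 29.18
eef_pos: [0.5666, 0.1307, 0.1466]
ee_rot: [2.383, 1.568, -2.217]
force: [-1.9, -6.1, 0.0]
width: 0.0227
t: 29.55
eef_pos: [0.5658, 0.1363, 0.1465]
ee_rot: [2.388, 1.568, -2.211]
force: [-2.4, -9.0, 0.1]
width: 0.023
```

```bash
python3 -m inch '-0.01 0.07 0 0 0 0;0 0 0 0 0 0'; python3 -m inch '-0.01 0.07 0 0 0 0;0 0 0 0 0 0'; python3 -m inch '-0.01 0.07 0 0 0 0;0 0 0 0 0 0'
```

```text
t: 29.8
eef_pos: [0.5655, 0.1383, 0.1465]
ee_rot: [2.37, 1.567, -2.23]
force: [-2.8, -8.0, -0.7]
width: 0.0232
t: 30.05
eef_pos: [0.5652, 0.1402, 0.1465]
ee_rot: [2.419, 1.567, -2.181]
force: [-2.2, -8.5, -0.6]
width: 0.0229
t: 30.3
eef_pos: [0.5649, 0.1425, 0.1465]
ee_rot: [2.374, 1.567, -2.226]
force: [-2.6, -8.0, -0.2]
width: 0.0231
```

```bash
python3 -m inch '-0.01 0.07 0 0 0 0;0 0 0 0 0 0'; python3 -m inch '-0.01 0.07 0 0 0 0;0 0 0 0 0 0'; python3 - <<'E'
from h import *
from scipy.optimize import least_squares
f=arm.grab_frame("side"); W=cloud(f)
m=(np.hypot(W[...,0]-.572,W[...,1]-.19)<.06)
a=W[m&(W[...,2]>.193)&(W[...,2]<.2)&(W[...,1]>.165)]; print("studtop",len(a),a.mean(0))
a=W[m&(W[...,2]>.16)&(W[...,2]<.182)]; l=least_squares(lambda c:np.hypot(a[:,0]-c[0],a[:,1]-c[1])-.028,[.572,.19],loss="soft_l1",f_scale=.001); print("weight",len(a),l.x)
a=W[m&(W[...,2]>.180)&(W[...,2]<.186)&(W[...,1]>.165)];print(cv2.minEnclosingCircle(a[:,:2].astype(np.float32)))
u=np.int32(proj(f,[.572,.17,.186])); save("g8.png",cv2.resize(f["frame"][u[1]-35:u[1]+35,u[0]-45:u[0]+45],None,fx=7,fy=7,interpolation=cv2.INTER_CUBIC))
E
```

```text
t: 30.55
eef_pos: [0.5648, 0.1455, 0.1465]
ee_rot: [2.145, 1.569, -2.455]
force: [-3.6, -1.7, -0.8]
width: 0.0231
t: 30.8
eef_pos: [0.5646, 0.1481, 0.1468]
ee_rot: [2.185, 1.569, -2.414]
force: [-3.3, -4.8, 1.0]
width: 0.023
studtop 33 [0.57364656 0.18898053 0.19608851]
weight 158 [0.57464299 0.18736405]
((0.5740927457809448, 0.19278830289840698), 0.031039586290717125)
```

View pics/g8.png

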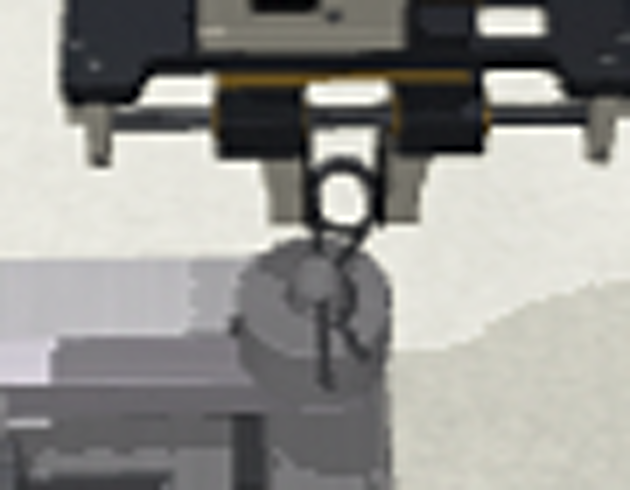

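It snapped: the push fell from 8.0 to 1.7 N, and the picture shows both legs past the stud, at crop (325,385) and (365,355). Now I'll ease back so the arm returns while I still hold the clip.

```bash
python3 -m inch '0 -0.1 0 0 0 0;0.01 -0.1 0 0 0 0;0.01 -0.08 0 0 0 0;0 0 0 0 0 0;0 0 0 0 0 0'; python3 - <<'E'
from h import *
from scipy.optimize import least_squares
f=arm.grab_frame("side"); W=cloud(f)
m=(np.hypot(W[...,0]-.572,W[...,1]-.19)<.06)
a=W[m&(W[...,2]>.193)&(W[...,2]<.2)&(W[...,1]>.165)]; print("studtop",len(a),a.mean(0))
a=W[m&(W[...,2]>.16)&(W[...,2]<.182)]; l=least_squares(lambda c:np.hypot(a[:,0]-c[0],a[:,1]-c[1])-.028,[.572,.19],loss="soft_l1",f_scale=.001); print("weight",len(a),l.x)
E
```

```text
t: 31.48
eef_pos: [0.5658, 0.1399, 0.1468]
ee_rot: [2.746, 1.57, -1.853]
force: [-2.8, -2.8, -0.2]
width: 0.0229
studtop 30 [0.57519333 0.18258874 0.19642552]
weight 153 [0.57524635 0.17943073]
```

```bash
python3 -m inch '0.01 -0.1 0 0 0 0;0 0 0 0 0 0;0 0 0 0 0 0'; python3 -m inch '0 -0.03 0 0 0 0;0 0 0 0 0 0'
```

```text
t: 31.9
eef_pos: [0.5664, 0.1372, 0.147]
ee_rot: [-1.368, 1.57, 0.316]
force: [-0.9, -2.4, -0.2]
width: 0.023
t: 32.15
eef_pos: [0.5664, 0.1364, 0.147]
ee_rot: [-1.155, 1.57, 0.529]
force: [-0.8, -1.0, -0.4]
width: 0.023
```

```bash
python3 -m inch '0 -0.03 0 0 0 0;0 0 0 0 0 0'; python3 -m inch '0 -0.03 0 0 0 0;0 0 0 0 0 0'
```

```text
t: 32.4
eef_pos: [0.5665, 0.1356, 0.1471]
ee_rot: [-1.125, 1.57, 0.559]
force: [0.3, 0.8, -0.6]
width: 0.023
t: 32.65
eef_pos: [0.5662, 0.1344, 0.1469]
ee_rot: [-1.233, 1.571, 0.451]
force: [0.4, 0.6, 0.2]
width: 0.0233
```

Contact force is about zero with the coil near its home position. Release and retreat upward.

```bash
python3 -m inch '0 0 0 0 0 0;0 0 0 0 0 0;0 0 0 0 0 0;0 0 0 0 0 0' 0.5; python3 -m inch '0 0 0.5 0 0 0;0 0 0.9 0 0 0;0 0 0.9 0 0 0;0 -0.9 0.3 0 0 0;0 -0.9 0 0 0 0;0 -0.9 0 0 0 0;0 -0.9 0 0 0 0;0 -0.9 0 0 0 0;0 -0.9 0 0 0 0;0 -0.9 0 0 0 0;0 0 0 0 0 0'
cat > d.py <<'E'
from h import *
from scipy.optimize import differential_evolution,least_squares
np.set_printoptions(precision=4,suppress=True)
exec(open("fit.py").read().split("for n,f in F")[0].replace('F={n:dict(np.load("f_%s.npz"%n)) for n in["top","side"]}',''))
print(arm.get_state()["eef_pos"],arm.get_state()["force"])
out=[]
for n in ["side","top"]:
    f=arm.grab_frame(n); P=np.array(f["pose"]); W=cloud(f)
    m=(np.hypot(W[...,0]-.5735,W[...,1]-.1758)<.04)
    a=W[m&(W[...,2]>.16)&(W[...,2]<.182)]
    if len(a)>20: print(n,"weight",len(a),least_squares(lambda c:np.hypot(a[:,0]-c[0],a[:,1]-c[1])-.028,[.572,.178],loss="soft_l1",f_scale=.001).x)
    a=W[m&(W[...,2]>.18)&(W[...,2]<.186)]; print("wtop",np.median(a[:,2]) if len(a) else None)
    a=W[m&(W[...,2]>.193)]; st=a.mean(0)if len(a) else None; print("studtop",st)
    g0=cv2.cvtColor(f["frame"],cv2.COLOR_RGB2GRAY); g=cv2.GaussianBlur(g0.astype(np.float32)/np.maximum(cv2.medianBlur(g0,15),1),(0,0),.7)
    N=M[(M[:,0]<.032)|((M[:,0]>.064)&(M[:,1]<-.009))]
    def uvs(p):
        X=place(p,N); X[:,2]=.187; c=(X-P[:3,3])@P[:3,:3]*[1,-1,-1]
        return cv2.projectPoints(c,np.zeros(3),np.zeros(3),np.array(f["mtx"]),np.array(f["dist_coeffs"]))[0][:,0].astype(np.float32)
    def cost(p):
        uv=uvs(p); return float(cv2.remap(g,uv[None,:,0],uv[None,:,1],cv2.INTER_LINEAR).mean())
    r=differential_evolution(cost,[(.555,.58),(.115,.15),(1.4,1.95)],seed=1,popsize=25,maxiter=150)
    x=r.x; c,s=np.cos(x[2]),np.sin(x[2]); print("coil",x,np.degrees(x[2]),r.fun,"seat",x[0]+c*.043+s*.010,x[1]+s*.043-c*.010)
    k=5; im=cv2.resize(f["frame"],None,fx=k,fy=k,interpolation=cv2.INTER_CUBIC)
    u0=np.int32(proj(f,[.572,.16,.186])*k); raw=im[u0[1]-200:u0[1]+200,u0[0]-130:u0[0]+130].copy()
    for u in uvs(x): cv2.circle(im,tuple(np.int32((u+.5)*k)),1,(255,0,0),-1)
    out.append(raw if n=="top" else np.hstack([raw,im[u0[1]-200:u0[1]+200,u0[0]-130:u0[0]+130]]))
save("g9.png",np.hstack(out))
E
python3 d.py
```

```text
t: 33.15
eef_pos: [0.566, 0.1344, 0.1469]
ee_rot: [2.929, 1.571, -1.67]
force: [1.0, 0.8, 0.6]
width: 0.0435
t: 34.52
eef_pos: [0.5662, -0.0561, 0.226]
ee_rot: [-1.767, 1.57, -0.085]
force: [1.0, 0.7, 0.4]
width: 0.044
[ 0.5662 -0.0561  0.226 ] [1.0195 0.6531 0.4313]
side weight 148 [0.5756 0.1769]
wtop 0.18307292165004718
studtop [0.5533 0.1763 0.6377]
coil [0.5684 0.1334 1.6982] 97.29938188776481 0.6030434370040894 seat 0.5729041654435133 0.17727685271292562
top weight 66 [0.5712 0.1778]
wtop 0.1833100111203902
studtop [0.5446 0.1684 0.6536]
coil [0.5663 0.13   1.7094] 97.94213065162693 0.8274765610694885 seat 0.5702310669208657 0.1739453978254894
```

View pics/g9.png

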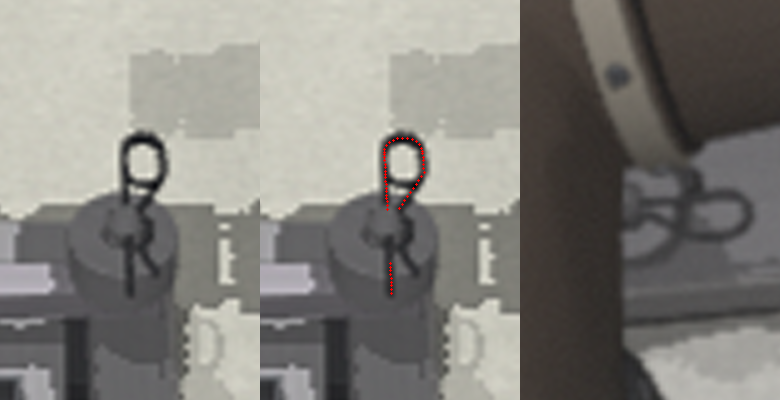

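```bash
python3 -c "
from station import arm
print(arm.job_done(), arm.get_state()['t'])"
```

```text
the job is handed in; nothing more can be done
the job is handed in; nothing more can be done
```

The large steel ring weight is seated on the stud's collar and the hairpin clip is snapped home through the cross hole. I let go, moved the arm clear and handed the job in; the last reading before that was about 34.5 s of the 72 s allowed.

**What happened on the way**
- **Missed first grip:** my first grip on the ring closed on nothing, because the real fingertips sit about 39–41 mm above the reported TCP. I corrected for this using the depth image and later a light touch on the table (13.7 N peak).
- **Weight:** it went down over the stud with at most about 5 N sideways. Its top is now at z = 0.183 m, as it should be.
- **Clip:** I overshot once above the stud before insertion, with the leg clear and no contact. The push peaked at about 9 N, then dropped from 8.0 to 1.7 N at the snap. I eased back until the contact force was near zero before releasing.

**Last checks**
- **Weight:** its axis is within about 1 mm of the stud in the side camera and about 3 mm in the top view, where the robot arm hid most of it.
- **Clip position:** the seat point is about 3 mm from the hole's axis in the side view and 2 mm in the top view, so within the 4 mm limit by a small margin. Part of that is probably fit error, since the hole allows only about 1.5 mm of sideways play.
- **Clip direction:** it is within about 2° of the hole.
- **Not checked:** the final stud-top reading was spoiled by the robot showing in the picture, so I compared against the earlier stud fits. I did not measure the clip's tilt on its own, or the bystanders' positions afterwards; no unexpected contact showed in the force readings.

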